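# Clip the lunch box shut and slide it home under the counter rack

### The job

Snap down the four clips of the navy lunch box, the second one at the corner diagonally opposite the first, while the box still stands out on the bench. Then slide the closed box under the board of the counter rack until it comes up gently against the low rear rail, squarely and clear of the posts, and leave it there. Neither the box nor the robot may touch the board, the box stays flat on the bench, and everything else on the bench and the rack is left where it is.

Things in the scene. Friction and masses are not known exactly. Their poses are not given: they have to be found in the camera images.
- lunch_box: navy lunch box, pale clips, 0.5 to 0.9 kg, loose. 170 (x) by 104 (y, 120 over closed clips) by 62 mm high, rim 1.5 mm proud 46 to 50 mm up, plain end faces. Origin: centre of its underside, z up; at the start +x points roughly at the rack. Lid on, clips on the long sides at x = +-50 mm, hinge lines along x at y = +-57, z = 56 mm; open flaps reach to y = +-83, z = 76 mm. Slides with 2 to 6 N
- rack: low counter rack, fixed: wooden board on two dark steel side frames. Origin: on the bench under the middle of the board; x points inward, from the open front to the rear rail, z up. Board edges at x = -120 (front) and +120 mm. Posts 12 mm square at x = -45 and +88 mm, y = +-129 mm (246 mm free between them); 6 mm high runners on the bench at y = +-129 mm, x = -95 to +95 mm
- rack_board: the rack's board, the overhang: 240 mm (x) by 280 mm (y), 16 mm thick, fixed. Origin: centre of its underside, 125 mm above the bench; axes as the rack's. It sticks out 69 mm in front of the front posts
- rack_rail: the rack's low steel rear rail, the stop, fixed and rigid: a flat bar 24 mm high (20 to 44 mm above the bench), 246 mm long. Origin: middle of its face towards the open front, which is at x = +80 mm in the rack frame; axes as the rack's. With the lunch box against it, the box's near end lies 30 mm inside the front edge of the board
- clip_a (a joint): spring clip at the corner +x, +y of the lunch box, flap 34 mm wide, 32 mm long from the hinge line. 0 = open, flap outward and 35 degrees above level; 2.09 rad = snapped down along the side. Over-centre: springs back open up to 1.31 rad, beyond that snaps shut. Press straight down 12 to 25 mm outside the hinge line to about 15 mm below it (41 mm above the bench): 3 to 10 N
- clip_a_tab (a point): point on the flap of clip_a, 26 mm from its hinge line, mid width; moves with the flap
- clip_b (a joint): spring clip at the corner +x, -y of the lunch box, flap 34 mm wide, 32 mm long from the hinge line. 0 = open, flap outward and 35 degrees above level; 2.09 rad = snapped down along the side. Over-centre: springs back open up to 1.31 rad, beyond that snaps shut. Press straight down 12 to 25 mm outside the hinge line to about 15 mm below it (41 mm above the bench): 3 to 10 N
- clip_b_tab (a point): point on the flap of clip_b, 26 mm from its hinge line, mid width; moves with the flap
- clip_c (a joint): spring clip at the corner -x, +y of the lunch box, flap 34 mm wide, 32 mm long from the hinge line. 0 = open, flap outward and 35 degrees above level; 2.09 rad = snapped down along the side. Over-centre: springs back open up to 1.31 rad, beyond that snaps shut. Press straight down 12 to 25 mm outside the hinge line to about 15 mm below it (41 mm above the bench): 3 to 10 N
- clip_c_tab (a point): point on the flap of clip_c, 26 mm from its hinge line, mid width; moves with the flap
- clip_d (a joint): spring clip at the corner -x, -y of the lunch box, flap 34 mm wide, 32 mm long from the hinge line. 0 = open, flap outward and 35 degrees above level; 2.09 rad = snapped down along the side. Over-centre: springs back open up to 1.31 rad, beyond that snaps shut. Press straight down 12 to 25 mm outside the hinge line to about 15 mm below it (41 mm above the bench): 3 to 10 N
- clip_d_tab (a point): point on the flap of clip_d, 26 mm from its hinge line, mid width; moves with the flap
- onigiri_mould: white triangular onigiri mould, about 90 mm, 52 mm high, origin under its middle, loose bystander
- chopstick_case: clear case with a bamboo chopstick pair, 235 x 32 x 20 mm, x along it, origin under its middle, loose bystander
- egg_ring: aluminium egg ring, 96 mm wide, 20 mm high, with an upright handle to 51 mm, origin under its middle, loose bystander
- soy_bottle: dark soy sauce bottle, 56 mm wide, 160 mm high, origin under its middle, loose bystander
- tea_canister: green tea canister, 72 mm wide, 95 mm high, stands on the rack's board, origin under its middle, loose bystander
- sesame_jar: amber sesame jar, 64 mm wide, 80 mm high, stands on the rack's board, origin under its middle, loose bystander

How it is judged:
By the outcome, as a careful person would: the job done as asked, in the order asked, and still so for the second after the job is handed in, with the robot touching nothing.
It also fails if it takes over 69 s, if anything falls off the work surface, if the arm or the gripper's body presses on something with over 40 N, if the wrist force passes 120 N, or if a joint passes its speed limit or range.

### The arm

A 6-joint arm with a two-finger parallel gripper is mounted at the origin on the work surface. World frame = base frame: x ahead of the robot, y to its left, z up, the work surface at z = 0. Lengths are in m, angles in rad, forces in N, time in s.
With the tool pointing down it reaches from about 0.275 to 0.825 m from the base axis. Payload 4.9 kg.
Tool frame: the origin (TCP) lies at the very end of the fingers, on their centre line; the grasp point (between the pads) lies 19 mm behind it; z points along the fingers, y is the line along which they close (so a half turn about z gives the same grasp; the last joint's range is limited). The gripper opens to 85 mm and grips with 20 to 120 N. Pads are 22 mm wide; open, the fingers measure 114 mm over their backs; the gripper's body (76 mm by 85 mm) begins 54 mm behind the grasp point. The pads swing forward as they close: fully open they stand 13 mm farther back than shut.
Start: joints at [-1.462, 0.326, -0.193, 1.052, 0, 1.437], TCP at [0.132, -0.534, 0.193] pointing down, gripper open.
Joint ranges: [-2.65, 2.65], [-0.97, 1.79], [-1.3, 1.35], [-1.93, 2.1], [-1.47, 1.37], [-3.14, 3.14]. Speed limits (rad/s): [2.57, 2.57, 3.14, 3.14, 3.14, 3.14].

### API

Orientations are given as a unit quaternion [w, x, y, z].
In Python, from cell import bot, eyes, sensors, eoat gives the robot as it stands (bot), with the cameras (eyes), the readings (sensors) and the gripper (eoat). Calls block until the motion is done:
- bot.move_pose(position, orientation): joint-space move of the TCP to a pose.
- bot.move_linear(position, speed=0.15, rotation=None, until_force=None): straight line of the TCP; rotation=None keeps the orientation; speed is the mean speed in m/s. With until_force (N) it stops when the force on the tool has changed by that much, and returns True; else False.
- bot.goto_joints(angles): joint-space move.
- eoat.set_gripper(opening, grasp_force=None): opening from 0.0 (shut) to 1.0 (fully open); grasp_force is the grip in N (None keeps the last); returns when the fingers have stopped.
- bot.wait(seconds).
- bot.solve_ik(position, orientation): joint angles nearest the present ones, or None.
- eyes.camera(name): name is "side" or "top" or "wrist"; returns the picture (384x512x3 uint8, red, green, blue); there is no depth.
- eyes.calibration(name): a dict with "mtx" (3x3 intrinsics, pixels), "k1" (the pictures are not rectified: a ray, as slopes to the right and down, at radius r is drawn at 1 + k1 r^2 times it, then the intrinsics apply), "extrinsics" (4x4, takes a point from world to camera coordinates); the wrist camera has in their place "hand_eye" (4x4, takes a point from camera to tool coordinates, whose origin is the TCP and whose axes are the flange's). Camera axes: x right, y down, z forward; pixel columns grow to the right and rows downward; lengths in m; the calibration is good to about 2 mm. A picture is of the moment at which its call begins: read the wrist's pose just before it. calibration takes no time and is no camera call.
A pose or a line that the arm cannot do raises bot.PlanningError and nothing moves.
- bot.close_job(): hands the job in; it is judged then, once.
Readings, each from a call of its own:
- sensors.read_clock(): time.
- sensors.read_joint_positions(): joint angles.
- sensors.read_joint_vel(): joint speeds.
- sensors.read_joint_efforts(): joint torques, N m.
- sensors.read_position(): TCP position.
- sensors.read_tool_rot(): TCP orientation.
- sensors.read_ft_force(): force on the tool from outside, world axes, zero at the start.
- sensors.read_moment(): the same for the moment, N m.
- sensors.read_gripper_width(): opening from 0.0 (shut) to 1.0 (fully open).
- sensors.read_finger_force(): force on a finger pad.
Only numpy, scipy, OpenCV 4.12 (cv2) and the standard library are available. Lean on these libraries where they do the work, as an engineer would, in place of code of your own. Each camera call takes 0.05 s, during which the arm holds its last target. There are 200 camera calls.

## Working session

There is one attempt and no reset: what is moved stays moved. The work goes in short steps, each a Python script; the robot and the scene stay as the last script left them, time stands still between calls to the robot, and variables do not carry over. Pictures are saved under pics/ and viewed, at most 12 in all, crops included, and the job is handed in when it is done.

```bash
mkdir -p pics; ls; python3 - <<'E'
from cell import bot, eyes, sensors, eoat
import cv2, numpy as np
for n in("top","side"):
    im=eyes.camera(n); cv2.imwrite(f"pics/{n}0.png",im[:,:,::-1]); c=eyes.calibration(n); print(n,c)
print(eyes.calibration("wrist"),sensors.read_tool_rot(),sensors.read_clock())
E
```

```text
cell.py
pics
top {'mtx': array([[471.43367841,   0.        , 256.06139169],
       [  0.        , 471.43367841, 199.176551  ],
       [  0.        ,   0.        ,   1.        ]]), 'k1': -0.04175766213553823, 'extrinsics': array([[-0.0137923 , -0.99975642,  0.01723001, -0.10758109],
       [-0.99789966,  0.01267185, -0.06352703,  0.59734692],
       [ 0.06329322, -0.01807   , -0.99783137,  1.39756777],
       [ 0.        ,  0.        ,  0.        ,  1.        ]])}
side {'mtx': array([[361.7599371 ,   0.        , 257.85805569],
       [  0.        , 361.7599371 , 191.06757477],
       [  0.        ,   0.        ,   1.        ]]), 'k1': -0.0790926410973302, 'extrinsics': array([[-9.60394450e-01, -2.78642590e-01, -8.98854076e-04,
         5.61394128e-01],
       [-1.36146999e-01,  4.72066071e-01, -8.70986578e-01,
         2.44499549e-01],
       [ 2.43118274e-01, -8.36368299e-01, -4.91305987e-01,
         7.93357654e-01],
       [ 0.00000000e+00,  0.00000000e+00,  0.00000000e+00,
         1.00000000e+00]])}
{'mtx': array([[282.55535507,   0.        , 255.65889865],
       [  0.        , 282.55535507, 191.28481508],
       [  0.        ,   0.        ,   1.        ]]), 'k1': -0.009639729157946909, 'hand_eye': array([[-1.94222890e-04, -9.58811984e-01, -2.84041445e-01,
         7.12246213e-02],
       [ 9.99999804e-01, -1.70093980e-05, -6.26366471e-04,
         1.77312839e-04],
       [ 5.95736305e-04, -2.84041511e-01,  9.58811799e-01,
        -1.81963830e-01],
       [ 0.00000000e+00,  0.00000000e+00,  0.00000000e+00,
         1.00000000e+00]])} [-7.64426250e-04  9.92640274e-01  1.21097905e-01  8.45962302e-06] 0.1
```

View pics/top0.png

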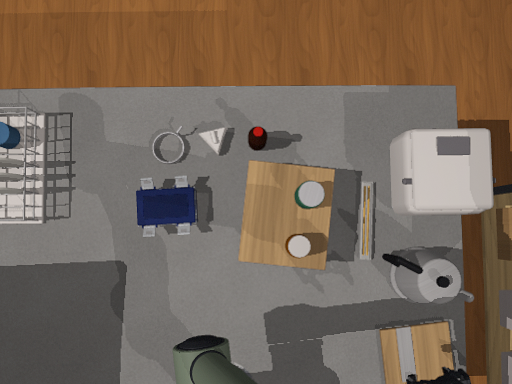

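View pics/side0.png

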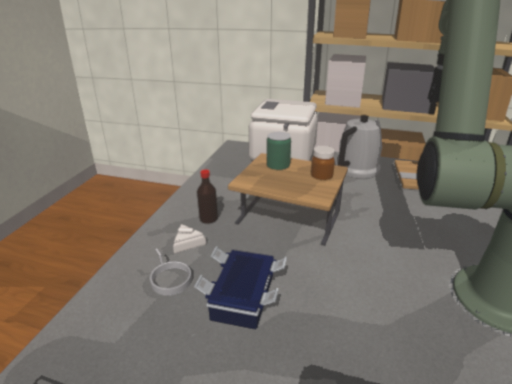

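The top view shows the box at about (166,207) with its clips open, and the board's corners at about (249,161), (335,168), (326,268) and (239,261). The rack opens towards the box. Next I'll measure both by colour.

```bash
cat > h.py <<'E'
from cell import bot, eyes, sensors, eoat
import cv2, numpy as np
from scipy.spatial.transform import Rotation as R
def T_cam(n):
    """world->camera"""
    c=eyes.calibration(n)
    if n!="wrist": return c,c["extrinsics"]
    q=sensors.read_tool_rot(); W=np.eye(4); W[:3,:3]=R.from_quat(np.r_[q[1:],q[0]]).as_matrix(); W[:3,3]=sensors.read_position()
    return c,np.linalg.inv(W@c["hand_eye"])
def to_world(c,E,pix,z):
    u=cv2.undistortPoints(np.float64(pix).reshape(-1,1,2),c["mtx"],np.array([c["k1"],0,0,0.])).reshape(-1,2)
    d=np.c_[u,np.ones(len(u))]@E[:3,:3]; o=-E[:3,:3].T@E[:3,3]
    return o+d*((z-o[2])/d[:,2])[:,None]
def to_pix(c,E,P):
    return cv2.projectPoints(np.float64(P).reshape(-1,1,3),cv2.Rodrigues(E[:3,:3])[0],E[:3,3],c["mtx"],np.array([c["k1"],0,0,0.]))[0].reshape(-1,2)
def big(m):
    n,l,s,_=cv2.connectedComponentsWithStats(m.astype(np.uint8)); return (l==1+np.argmax(s[1:,4])).astype(np.uint8)
def navy(im):
    r,g,b=[im[:,:,i].astype(int) for i in range(3)]; return (b>r+25)&(b>g+20)
def rect(m,c,E,z):
    """min-area rectangle of a mask's outline in the plane z: centre, long side, short side, direction of the long side"""
    k=max(cv2.findContours(m,cv2.RETR_EXTERNAL,cv2.CHAIN_APPROX_NONE)[0],key=len)
    P=to_world(c,E,k.reshape(-1,2),z)[:,:2]
    (x,y),(w,h),a=cv2.minAreaRect((P*1000).astype(np.float32))
    if w<h: w,h,a=h,w,a+90
    return np.array([x,y]),w,h,a
E
python3 - <<'E'
from h import *
im=cv2.imread("pics/top0.png")[:,:,::-1]; c,E=T_cam("top")
m=big(navy(im)[:, :])
print("box",rect(m,c,E,.062),m.sum())
r,g,b=[im[:,:,i].astype(int) for i in range(3)]
w=(r>b+35)&(r>90); w[:150]=0;w[280:]=0;w[:,:230]=0;w[:,345:]=0
w=big(cv2.morphologyEx(w.astype(np.uint8),cv2.MORPH_OPEN,np.ones((3,3))))
print("board",rect(w,c,E,.141),w.sum())
k=max(cv2.findContours(w,cv2.RETR_EXTERNAL,cv2.CHAIN_APPROX_NONE)[0],key=len)
print("corners",to_world(c,E,cv2.approxPolyDP(k,8,True).reshape(-1,2),.141)[:,:2])
z=cv2.resize(im[140:290,120:345],None,fx=3.5,fy=3.5,interpolation=cv2.INTER_CUBIC); cv2.imwrite("pics/crop.png",z[:,:,::-1])
E
```

```text
box (array([576.76135254, 149.83531189]), 167.34027099609375, 114.52725219726562, 92.65820956230164) 2036
board (array([ 545.72412109, -196.33413696]), 280.3437805175781, 240.57925415039062, 173.12567901611328) 7638
corners [[ 0.69693446 -0.09526873]
 [ 0.42532925 -0.06176977]
 [ 0.3944738  -0.29649618]
 [ 0.66926344 -0.33052712]]
```

View pics/crop.png

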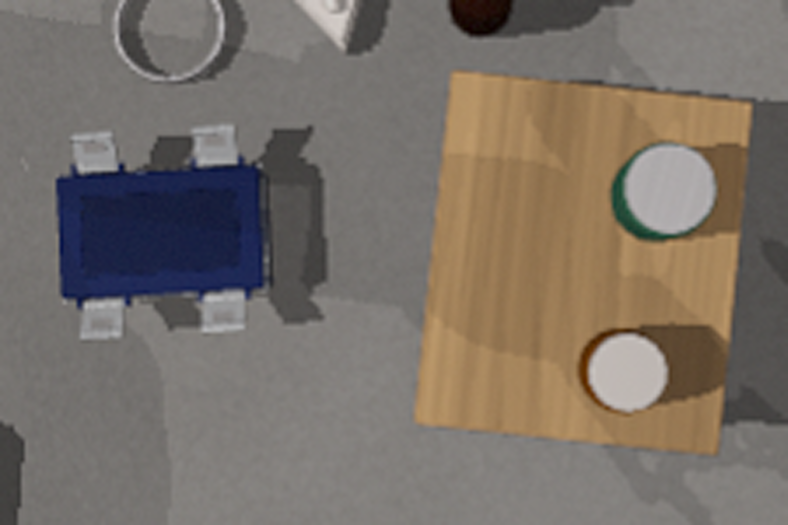

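Board measures 280.3 x 240.6 mm against the given 280 x 240, so the rack pose holds. Next is a closer wrist view of the box. I'll also check that the tilted push under the board is reachable.

```bash
cat >> h.py <<'E'
def quat(x,y,z):
    q=R.from_matrix(np.c_[x,y,z]).as_quat(); return np.r_[q[3],q[:3]]
def down(ang):
    """tool down, closing line along heading ang, tool x along heading ang-90... """
    y=np.array([np.cos(ang),np.sin(ang),0]); z=np.array([0,0,-1.]); return quat(np.cross(y,z),y,z)
def push_q(ang,al,up=1):
    """tool z along heading ang, dipping al below level; closing line level"""
    f=np.array([np.cos(ang),np.sin(ang),0]); u=np.array([0,0,1.])
    z=np.cos(al)*f-np.sin(al)*u; x=up*(np.sin(al)*f+np.cos(al)*u); return quat(x,np.cross(z,x),z)
RK=np.array([.5457,-.1963]); RA=np.radians(-96.87)
RX=np.array([np.cos(RA),np.sin(RA)]); RY=np.array([-RX[1],RX[0]])
def rackpt(x,y): return RK+x*RX+y*RY
E
python3 - <<'E'
from h import *
for up in(1,-1):
  for al in (25,30,35,40,45,50):
    o=[]
    for x,y,da in((-.46,-.02,9.5),(-.3,0,4),(-.1,.005,0)):
        s=bot.solve_ik(np.r_[rackpt(x,y),.03],push_q(RA+np.radians(da),np.radians(al),up)); o.append(None if s is None else np.round(s,2))
    print(up,al,*o)
bx=np.array([.5768,.1498])
for a in(-87.34,92.66):
    q=down(np.radians(a)); X=R.from_quat(np.r_[q[1:],q[0]]).as_matrix()[:,0]
    p=np.r_[bx-X[:2]*.17,.2]; print(a,X,p,bot.solve_ik(p,q))
    p=np.r_[bx-X[:2]*.09,.2]; print(p,bot.solve_ik(p,q))
E
```

```text
1 25 [ 0.7   1.45  0.97  2.01 -0.8  -0.5 ] [ 0.5   1.2   0.41  1.62 -0.88 -0.6 ] [ 0.22  1.01 -0.02  1.16 -1.02 -0.87]
1 30 [ 0.69  1.33  0.8   1.84 -0.77 -0.59] [ 0.49  1.12  0.33  1.5  -0.84 -0.7 ] [ 0.2   0.94 -0.08  1.05 -0.96 -0.98]
1 35 [ 0.67  1.23  0.66  1.7  -0.73 -0.67] [ 0.47  1.05  0.24  1.38 -0.79 -0.79] [ 0.18  0.87 -0.14  0.96 -0.9  -1.08]
1 40 [ 0.65  1.15  0.55  1.57 -0.68 -0.75] [ 0.44  0.97  0.17  1.28 -0.74 -0.87] [ 0.15  0.81 -0.19  0.88 -0.83 -1.17]
1 45 [ 0.63  1.07  0.45  1.45 -0.63 -0.82] [ 0.42  0.91  0.1   1.19 -0.68 -0.95] [ 0.12  0.75 -0.23  0.82 -0.76 -1.24]
1 50 [ 0.6   1.    0.35  1.35 -0.58 -0.89] [ 0.39  0.85  0.04  1.1  -0.62 -1.02] [ 0.08  0.7  -0.26  0.77 -0.68 -1.31]
-1 25 [ 0.7   1.45  0.97  2.01 -0.8   2.64] [ 0.5   1.2   0.41  1.62 -0.88  2.54] [ 0.22  1.01 -0.02  1.16 -1.02  2.27]
-1 30 [ 0.69  1.33  0.8   1.84 -0.77  2.55] [ 0.49  1.12  0.33  1.5  -0.84  2.44] [ 0.2   0.94 -0.08  1.05 -0.96  2.16]
-1 35 [ 0.67  1.23  0.66  1.7  -0.73  2.47] [ 0.47  1.05  0.24  1.38 -0.79  2.35] [ 0.18  0.87 -0.14  0.96 -0.9   2.06]
-1 40 [ 0.65  1.15  0.55  1.57 -0.68  2.39] [ 0.44  0.97  0.17  1.28 -0.74  2.27] [ 0.15  0.81 -0.19  0.88 -0.83  1.97]
-1 45 [ 0.63  1.07  0.45  1.45 -0.63  2.32] [ 0.42  0.91  0.1   1.19 -0.68  2.19] [ 0.12  0.75 -0.23  0.82 -0.76  1.9 ]
-1 50 [ 0.6   1.    0.35  1.35 -0.58  2.25] [ 0.39  0.85  0.04  1.1  -0.62  2.12] [ 0.08  0.7  -0.26  0.77 -0.68  1.83]
-87.34 [0.99892252 0.04640908 0.        ] [0.40698317 0.14191046 0.2       ] [ 0.16390551  0.09934809 -0.46519892  1.00624932  0.         -3.0241129 ]
[0.48689697 0.14562318 0.2       ] [ 0.14528254  0.2439714  -0.28685458  1.03997035  0.         -3.04273587]
92.66 [-0.99892252 -0.04640908 -0.        ] [0.74661683 0.15768954 0.2       ] [0.11154602 0.76379145 0.55606749 1.36307237 0.         0.06512026]
[0.66670303 0.15397682 0.2       ] [0.11920187 0.58192253 0.2293291  1.2182029  0.         0.07277611]
```

```bash
python3 - <<'E'
from h import *
q=down(np.radians(92.66)); bx=np.array([.5768,.1498])
bot.move_pose([.647,.153,.22],q); eoat.set_gripper(0)
c,E=T_cam("wrist"); im=eyes.camera("wrist"); cv2.imwrite("pics/w1.png",im[:,:,::-1]); np.save("E1.npy",E)
m=big(navy(im)); print(rect(m,c,E,.062),m.sum(),sensors.read_clock(),sensors.read_ft_force())
E
```

```text
(array([573.63024902, 149.1244812 ]), 167.65565490722656, 117.36463928222656, 92.65536236763) 13654 3.9333 [-0.26457433 -0.40342437  0.90938522]
```

View pics/w1.png

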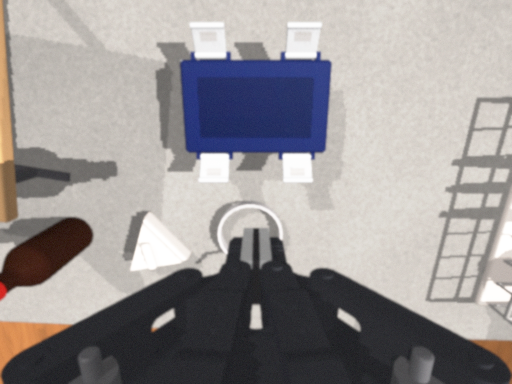

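Wrist view: lid corners are at about (181,60), (330,60), (326,153) and (186,153), and all four clips are open. The image's left side faces the rack. I'll fit the lid alone, without the hinges, and check where the flap tips project.

```bash
python3 - <<'E'
from h import *
im=cv2.imread("pics/w1.png")[:,:,::-1]; c=eyes.calibration("wrist"); E=np.load("E1.npy")
m=big(navy(im)); o=cv2.morphologyEx(m,cv2.MORPH_OPEN,np.ones((1,60),np.uint8)); print(rect(o,c,E,.062))
w=((im.min(2)>215)&(im.max(2)-im.min(2).astype(int)<25)).astype(np.uint8); w[:, :180]=0; w[:,335:]=0; w[190:]=0
n,l,s,cc=cv2.connectedComponentsWithStats(w)
pts=[]
for i in range(1,n):
    if s[i,4]>150: 
        x,y,W,H=s[i,:4]; top=y<60
        row=y if top else y+H-1
        cols=np.where(l[row+(3 if top else -3)]==i)[0]; p=to_world(c,E,[[cols.mean(),row]],.0746)[0]; print(s[i],"tip",p); pts.append(p)
# hinge/tip prediction for the pose
for ctr in ([.5736,.1491],):
    a=np.radians(-87.34); f=np.array([np.cos(a),np.sin(a)]); g=np.array([-f[1],f[0]])
    for sx,sy in((1,1),(1,-1),(-1,1),(-1,-1)): print(sx,sy,np.array(ctr)+f*.05*sx+g*.083*sy)
E
```

```text
(array([573.36590576, 150.26708984]), 167.7060089111328, 100.80023193359375, 92.65569949150085)
[ 189   21   38   37 1150] tip [0.49041329 0.09493803 0.0746    ]
[ 286   21   37   37 1094] tip [0.4857358 0.1956816 0.0746   ]
[197 154  33  33 869] tip [0.66666034 0.09470515 0.0746    ]
[283 154  30  31 847] tip [0.65913916 0.20361698 0.0746    ]
1 1 [0.65883102 0.10300583]
1 -1 [0.49300989 0.09530192]
-1 1 [0.65419011 0.20289808]
-1 -1 [0.48836898 0.19519417]
```

```bash
cat >> h.py <<'E'
BX=np.array([.5748,.1498]); BA=np.radians(-87.34)
BF=np.array([np.cos(BA),np.sin(BA)]); BG=np.array([-BF[1],BF[0]])
CL=dict(a=(1,1),b=(1,-1),c=(-1,1),d=(-1,-1))
Q=down(BA+np.pi)
def press(n,off=.0785,z=.0405):
    sx,sy=CL[n]; p=BX+BF*.05*sx+BG*off*sy
    bot.move_linear(np.r_[p,.1],speed=.2)
    r=bot.move_linear(np.r_[p,z],speed=.05,until_force=25); print(n,"stopped" if r else "full",sensors.read_position(),sensors.read_ft_force(),sensors.read_clock())
    bot.move_linear(np.r_[p,.1],speed=.2)
def look(name):
    bot.move_linear([.647,.153,.22],speed=.25)
    c,E=T_cam("wrist"); im=eyes.camera("wrist"); cv2.imwrite(f"pics/{name}.png",im[:,:,::-1])
    o=cv2.morphologyEx(big(navy(im)),cv2.MORPH_OPEN,np.ones((1,60),np.uint8)); print(rect(o,c,E,.062))
    for n,(sx,sy) in CL.items():
        p=BX+BF*.05*sx+BG*.075*sy; u=to_pix(c,E,np.r_[p,.0686])[0].round().astype(int); print(n,im[u[1]-3:u[1]+4,u[0]-6:u[0]+7].reshape(-1,3).mean(0).round())
    print(sensors.read_clock())
E
python3 - <<'E'
from h import *
press("a"); look("w2")
E
```

```text
a full [0.65587555 0.10352524 0.04094004] [-0.09624944  0.12853403  0.20981712] 6.075
(array([573.78057861, 150.26399231]), 167.6996612548828, 101.64387512207031, 92.65087819099426)
a [248. 246. 245.]
b [224. 220. 217.]
c [248. 246. 245.]
d [224. 219. 217.]
7.2417
```

View pics/w2.png

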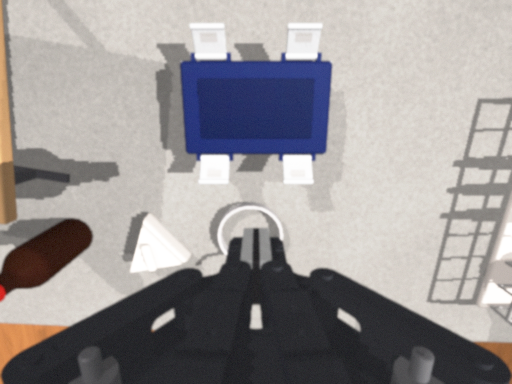

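Clip a is still open at (214,168), and the force at the bottom was near 0. I'll press it again in small steps while logging the force.

```bash
cat >> h.py <<'E'
def press2(n,off=.075,z=.040,x=.05):
    sx,sy=CL[n]; p=BX+BF*x*sx+BG*off*sy; zz=.085
    bot.move_linear(np.r_[p,.09],speed=.2)
    while zz>z-1e-6:
        bot.move_linear(np.r_[p,zz],speed=.06,until_force=30); print(n,round(zz,3),sensors.read_position().round(4),np.round(sensors.read_ft_force(),1)); zz-=.005
    print(sensors.read_clock()); bot.move_linear(np.r_[p,.1],speed=.2)
E
python3 - <<'E'
from h import *
press2("a"); look("w3")
E
```

```text
a 0.085 [0.6523 0.1038 0.0856] [0.2 0.4 0.5]
a 0.08 [0.6517 0.1035 0.0797] [-0.6  0.6  0.6]
a 0.075 [0.6516 0.1033 0.0745] [-0.3  0.1 -0.7]
a 0.07 [0.6517 0.1033 0.0695] [ 0.1 -0.4 -0.3]
a 0.065 [0.6516 0.1033 0.0645] [ 1.1 -0.3  0.7]
a 0.06 [0.6516 0.1033 0.0595] [-1.   0.7  0.3]
a 0.055 [0.6516 0.1033 0.0545] [0.1 0.5 0.9]
a 0.05 [0.6517 0.1033 0.0495] [-0.3 -0.2 -0.3]
a 0.045 [0.6516 0.1033 0.0445] [-0.2  0.6  1.3]
a 0.04 [0.6516 0.1033 0.0395] [0.3 0.6 0.4]
10.5917
(array([573.71795654, 150.25933838]), 167.6989288330078, 101.647705078125, 92.64752697944641)
a [248. 246. 245.]
b [224. 220. 217.]
c [248. 246. 245.]
d [224. 219. 217.]
11.7583
```

No contact anywhere on the way down. I'll hold the finger low and look from the side.

```bash
python3 - <<'E'
from h import *
p=BX+BF*.05+BG*.075
bot.move_linear(np.r_[p,.09],speed=.25); bot.move_linear(np.r_[p,.05],speed=.1)
P=sensors.read_position(); print(P, sensors.read_gripper_width(),sensors.read_tool_rot(),sensors.read_finger_force())
o=[]
for n,r in(("side",(slice(230,330),slice(180,310))),("top",(slice(160,260),slice(120,250)))):
    im=eyes.camera(n).copy(); c,E=T_cam(n)
    u=to_pix(c,E,P)[0]; print(n,u)
    z=cv2.resize(im[r],None,fx=4,fy=4,interpolation=cv2.INTER_CUBIC)
    v=((u-[r[1].start,r[0].start]+.5)*4).astype(int); cv2.circle(z,tuple(int(k) for k in v),4,(255,0,0),1); o.append(z)
c,E=T_cam("wrist"); im=eyes.camera("wrist").copy(); print(to_pix(c,E,P)); 
z=cv2.resize(im,(520,390))
cv2.imwrite("pics/s1.png",cv2.resize(np.vstack([np.hstack([o[0],o[1]]),np.hstack([z,np.zeros((390,520,3),np.uint8)])]),(780,592))[:,:,::-1])
bot.move_linear(np.r_[p,.1],speed=.2)
E
```

```text
[0.6525035  0.10365304 0.05067364] -0.0021270779123143484 [ 4.61236520e-04 -2.34223565e-02  9.99725552e-01  1.60906432e-05] 0.0
side [217.46844564 259.87049003]
top [181.56285205 180.26050791]
[[256.23523425 217.21381751]]
```

View pics/s1.png

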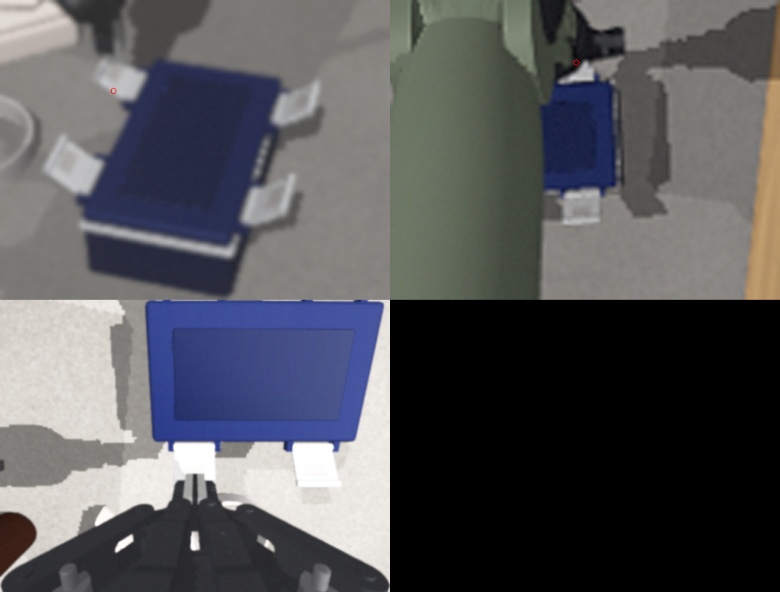

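The views suggest the closed fingertip ends higher than the TCP reading says. I'll touch free bench between the box and the rack to measure this.

```bash
python3 - <<'E'
from h import *
bot.move_linear([.5,.01,.12],speed=.25)
bot.move_linear([.5,.01,.06],speed=.2)
c,E=T_cam("side"); P=sensors.read_position(); im=eyes.camera("side"); u=to_pix(c,E,P)[0]; print(u)
x,y=u.astype(int); z=cv2.resize(im[y-70:y+30,x-65:x+65],None,fx=5,fy=5,interpolation=cv2.INTER_CUBIC)
cv2.circle(z,(int((u[0]-x+65.5)*5),int((u[1]-y+70.5)*5)),4,(255,0,0),1); cv2.imwrite("pics/s2.png",z[:,:,::-1])
r=bot.move_linear([.5,.01,.002],speed=.04,until_force=5); print(r,sensors.read_position(),sensors.read_ft_force())
bot.move_linear([.5,.01,.12],speed=.2); print(sensors.read_clock())
E
```

```text
[289.95352789 244.355451  ]
False [0.50023051 0.00997405 0.00223535] [-0.16611643 -0.18589832 -0.17720724]
17.275
```

View pics/s2.png

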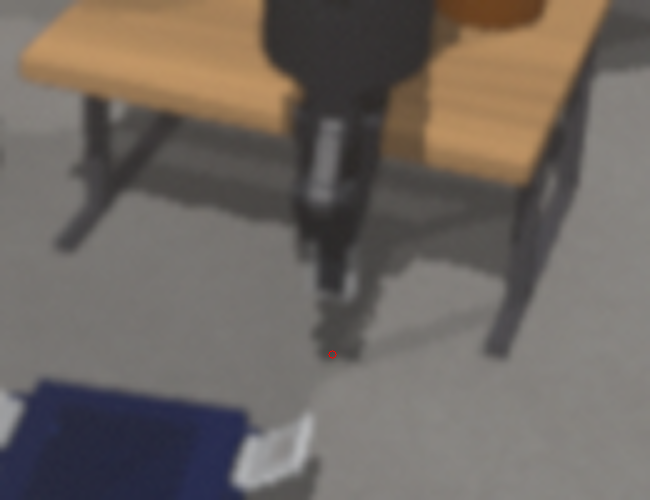

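The tip shows at (332,295) while the projected TCP is at (332,353), so the real tip is about 32 mm above the reported TCP. Continuing down to contact will give the exact offset.

```bash
python3 - <<'E'
from h import *
bot.move_linear([.5,.01,.01],speed=.25)
r=bot.move_linear([.5,.01,-.045],speed=.03,until_force=4); print(r,sensors.read_position(),sensors.read_ft_force())
bot.move_linear([.5,.01,.08],speed=.2); print(sensors.read_clock(), sensors.read_gripper_width())
E
```

```text
True [ 0.49991683  0.01000321 -0.03854649] [-0.8779569  -0.44271503  5.09699444]
20.05 -0.0031411384924974407
```

The tip really ends about 37.5 mm above the reported TCP, so I'll correct for that in every motion and press clip a again.

```bash
cat >> h.py <<'E'
D=.0375   # true fingertip lies D behind the reported TCP along tool z (measured by bench touch)
def press3(n,off=.075,z=.0405):
    sx,sy=CL[n]; p=BX+BF*.05*sx+BG*off*sy
    bot.move_linear(np.r_[p,.105-D],speed=.25)
    bot.move_linear(np.r_[p,.060-D],speed=.08,until_force=25); f=sensors.read_ft_force()
    r=bot.move_linear(np.r_[p,z-D],speed=.06,until_force=25); print(n,r,sensors.read_position()[2]+D,f.round(1),sensors.read_ft_force().round(1),sensors.read_clock())
    bot.move_linear(np.r_[p,.105-D],speed=.2)
E
python3 - <<'E'
from h import *
bot.move_linear([.62,.09,.09],speed=.25)
press3("a"); look("w4")
E
```

```text
a False 0.03996197290099575 [-2.4 -0.5  1.6] [ 0.3 -0.1  0.1] 22.2833
(array([573.73236084, 150.2411499 ]), 167.66258239746094, 100.62760925292969, 92.64978694915771)
a [217. 212. 206.]
b [224. 220. 217.]
c [248. 246. 245.]
d [224. 219. 217.]
23.6
```

```bash
python3 - <<'E'
from h import *
press3("d"); look("w5")
a=cv2.imread("pics/w4.png")[10:200,170:345]; b=cv2.imread("pics/w5.png")[10:200,170:345]
cv2.imwrite("pics/v5.png",cv2.resize(np.hstack([a,b]),None,fx=2,fy=2))
E
```

```text
d False 0.04029501156934651 [-0.7  0.   3.3] [-0.7 -0.7  0.1] 25.8083
(array([573.421875  , 150.23924255]), 167.62960815429688, 100.7585220336914, 92.66199922561646)
a [218. 213. 207.]
b [224. 220. 217.]
c [247. 245. 244.]
d [213. 208. 201.]
27.3583
```

View pics/v5.png

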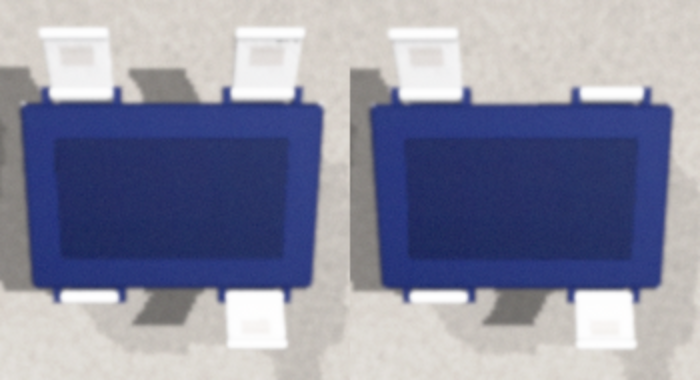

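Clip a (lower left) and then clip d (upper right) have snapped, and b and c remain.

```bash
python3 - <<'E'
from h import *
press3("b"); press3("c"); look("w6")
E
```

```text
b False 0.04032610893231777 [-1.3  0.5  2.8] [ 0.4  1.  -0.2] 29.5667
c False 0.039942497583068094 [-2.2 -1.6  1.9] [ 0.4  0.4 -0. ] 32.1083
(array([573.73999023, 150.19458008]), 167.61737060546875, 100.64993286132812, 92.66012406349182)
a [217. 212. 206.]
b [216. 211. 204.]
c [200. 195. 189.]
d [213. 207. 201.]
33.425
```

All four patches now look like bare bench and the box hasn't shifted. I'll plan the push: two opened fingers on the near end, an arc then a straight run in rack coordinates, with the tool tilting as it nears the board. Reach gets checked first.

```bash
cat >> h.py <<'E'
D2=D+.004  # fingers part open: tips a little farther back
def tcp(px,py,dth,al,z=.022,back=0.):
    """reported-TCP pose for the true tips at contact line of a box with rack pose (px,py,dth)"""
    a=RA+dth; f=np.array([np.cos(a),np.sin(a)]); c=rackpt(px,py)-(.085+back)*f
    q=push_q(a,al); Z=R.from_quat(np.r_[q[1:],q[0]]).as_matrix()[:,2]
    return np.r_[c,z]+D2*Z,q
def alpha(cx): return np.radians(np.interp(cx,[-.43,-.20],[80,32]))
B0=np.array([.5745,.1500]); th0=BA-RA
x0,y0=(B0-RK)@RX,(B0-RK)@RY
Rr=1.1; xa=x0+Rr*np.sin(th0)
def pose(x):
    if x<xa:
        t=np.arcsin(max(0,(xa-x)/Rr)); return x,y0+Rr*(np.cos(t)-np.cos(th0)),t
    return x,y0+Rr*(1-np.cos(th0)),0.
E
python3 - <<'E'
from h import *
print(x0,y0,np.degrees(th0),xa)
q0=tcp(*pose(x0),alpha(x0-.085),z=.14,back=.04)
print(q0[0],bot.solve_ik(*q0)); p,q=tcp(*pose(x0),alpha(x0-.085),back=.04); print(p,bot.solve_ik(p,q))
for x in np.linspace(x0,-.003,9):
    p,q=tcp(*pose(x),alpha(x-.085)); s=bot.solve_ik(p,q); print(np.round(pose(x),3),p.round(3),None if s is None else s.round(2))
E
```

```text
-0.3472585739223855 -0.012830153443786137 9.530000000000005 -0.16513817266171096
[0.56903331 0.26766668 0.09913048] [ 0.41092156  0.60303151 -0.01067263  1.01986634 -0.16296043 -1.20117265]
[ 0.56903331  0.26766668 -0.01886952] [ 0.41092156  0.7250367  -0.12039786  0.78813591 -0.16296043 -1.20117265]
[-0.347 -0.013  0.166] [ 0.571  0.228 -0.019] [ 0.35  0.7  -0.18  0.75 -0.17 -1.26]
[-0.304 -0.006  0.127] [ 0.575  0.178 -0.017] [ 0.35  0.73 -0.15  0.81 -0.3  -1.21]
[-0.261 -0.002  0.087] [ 0.577  0.129 -0.015] [ 0.34  0.78 -0.11  0.87 -0.44 -1.15]
[-0.218  0.001  0.048] [ 0.577  0.08  -0.011] [ 0.33  0.84 -0.06  0.95 -0.58 -1.08]
[-0.175  0.002  0.009] [ 0.575  0.032 -0.007] [ 0.32  0.91 -0.01  1.05 -0.71 -0.99]
[-0.132  0.002  0.   ] [ 0.57  -0.015 -0.002] [ 0.3   0.98  0.02  1.12 -0.84 -0.92]
[-0.089  0.002  0.   ] [ 0.565 -0.059  0.   ] [ 0.25  0.99 -0.03  1.08 -0.91 -0.94]
[-0.046  0.002  0.   ] [ 0.559 -0.101  0.   ] [ 0.19  0.95 -0.12  0.95 -0.94 -1.03]
[-0.003  0.002  0.   ] [ 0.554 -0.144  0.   ] [ 0.12  0.91 -0.21  0.82 -0.97 -1.14]
```

```bash
python3 - <<'E'
from h import *
eoat.set_gripper(.6)
p,q=tcp(*pose(x0),alpha(x0-.085),z=.14,back=.04); bot.move_pose(p,q)
p,q=tcp(*pose(x0),alpha(x0-.085),back=.04); bot.move_linear(p,speed=.15); print(sensors.read_ft_force(),sensors.read_clock())
for x in np.linspace(x0,-.132,6):
    p,q=tcp(*pose(x),alpha(x-.085)); r=bot.move_linear(p,speed=.08,rotation=q,until_force=25); print(r,sensors.read_ft_force().round(1))
    if r: break
print(sensors.read_clock())
c,E=T_cam("side"); im=eyes.camera("side"); z=im[130:310,170:380]
t=eyes.camera("top"); o=np.hstack([cv2.resize(z,(400,343)),cv2.resize(t[150:290,140:345],(400,343))]); cv2.imwrite("pics/s3.png",o[:,:,::-1])
E
```

```text
[ 0.15547584 -0.38713101  0.46683993] 36.0667
False [ 0.2 -0.7  0.1]
False [-0.5  1.7 -0.5]
False [ 0.4  0.3 -1.3]
False [-0.1  0.3 -0.6]
False [-0.2 -1.1 -0.2]
False [0.3 0.1 1.2]
40.5
```

View pics/s3.png

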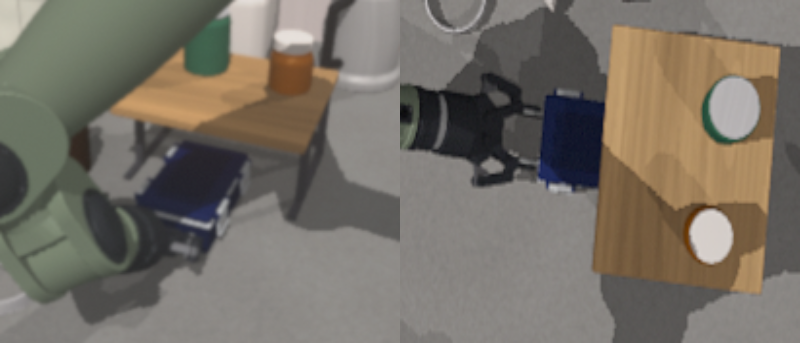

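The box is under the board's front edge, nearly parallel to it and centred, with both fingers on its near end, at top-crop (541,95) to (541,187). I'll continue with a gentle stop at the rail.

```bash
python3 - <<'E'
from h import *
for x in(-.08,-.03):
    p,q=tcp(*pose(x),alpha(x-.085)); r=bot.move_linear(p,speed=.07,rotation=q,until_force=25); print(r,sensors.read_ft_force().round(1))
for x in (.015,):
    p,q=tcp(*pose(x),alpha(x-.085)); r=bot.move_linear(p,speed=.02,until_force=9)
    P=sensors.read_position(); f=sensors.read_ft_force(); print(r,(P-p)[:2]@RX,f.round(1),sensors.read_moment().round(2),sensors.read_clock())
t=eyes.camera("top"); s=eyes.camera("side"); o=np.hstack([cv2.resize(s[130:310,170:380],(400,343)),cv2.resize(t[150:290,140:345],(400,343))]); cv2.imwrite("pics/s4.png",o[:,:,::-1])
E
```

```text
False [-1.1 -0.1  0.1]
False [ 0.4  0.2 -0. ]
True -0.02319227827302366 [1.  4.3 2.2] [ 0.81 -0.11 -0.02] 43.6
```

```bash
python3 - <<'E'
from h import *
P0=sensors.read_position(); p=P0+np.r_[RX*.015,0]
r=bot.move_linear(p,speed=.01,until_force=10)
P=sensors.read_position(); f=sensors.read_ft_force(); print(r,(P-P0)[:2]@RX*1000,f.round(1),sensors.read_moment().round(2),sensors.read_clock())
t=eyes.camera("top"); s=eyes.camera("side"); o=np.hstack([cv2.resize(s[130:310,170:380],(400,343)),cv2.resize(t[150:290,140:345],(400,343))]); cv2.imwrite("pics/s5.png",o[:,:,::-1])
E
```

```text
True -0.09323503037658333 [0.6 3.  2. ] [ 0.77 -0.06 -0.02] 44.1833
```

View pics/s5.png

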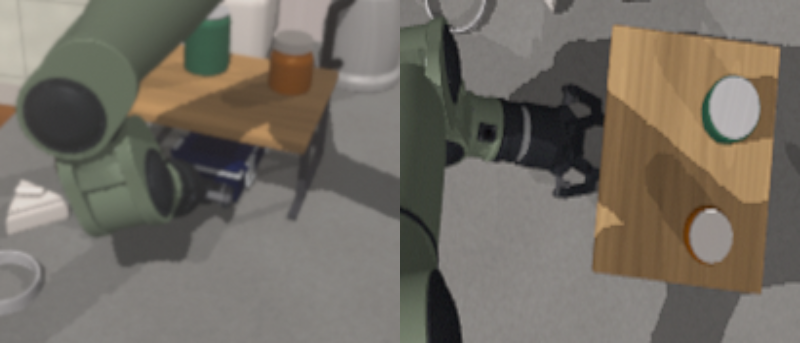

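The box is fully under the board and didn't advance under a second 10 N push. I'll back straight out and check with the wrist camera.

```bash
python3 - <<'E'
from h import *
P0=sensors.read_position()
bot.move_linear(P0-np.r_[RX*.02,0],speed=.06); print(sensors.read_ft_force().round(1))
bot.move_linear(P0+np.r_[-RX*.19,.01],speed=.2)
c,E=T_cam("wrist"); im=eyes.camera("wrist"); print(sensors.read_clock())
from itertools import product
# predicted: lid near edge and near-bottom edge for x=-.005
ctr=rackpt(-.005,.002)
for s in(-1,1):
  for z in(.062,.0): print(s,z,to_pix(c,E,np.r_[ctr-.085*RX+s*.052*RY,z]))
s=eyes.camera("side"); u=to_pix(*T_cam("side"),np.array([np.r_[rackpt(-.09,.002+k*.052),.062] for k in(-1,1)])); print(u)
o=np.hstack([cv2.resize(im,(450,338)),cv2.resize(s[165:255,215:335],(350,338))]); cv2.imwrite("pics/f1.png",o[:,:,::-1]); cv2.imwrite("pics/wf.png",im[:,:,::-1])
E
```

```text
[-0.6 -0.2  0.7]
45.8167
-1 0.062 [[311.74005742  44.52752243]]
-1 0.0 [[303.15034928 104.63828533]]
1 0.062 [[198.27254273  44.27145658]]
1 0.0 [[206.83637766 104.44231049]]
[[296.09386456 218.55079124]
 [260.38266842 210.44554217]]
```

View pics/f1.png

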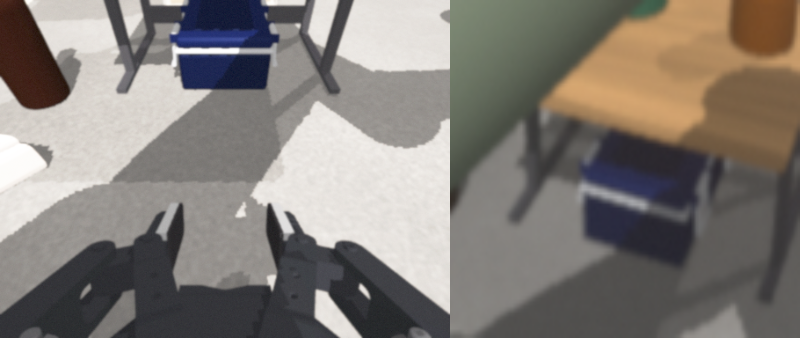

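The box's bottom corners show at about (207,100) and (305,101) in wrist pixels, against (207,104) and (303,105) predicted for a box on the rail. So it's square, centred between the posts and clear of the robot. Handing in.

```bash
python3 -c "
from cell import bot, eyes, sensors, eoat
print(bot.close_job())"
```

```text
the job is handed in; nothing more can be done
None
```

The job is handed in: the clips went down in the order a, d, b, c, and the closed box was slid under the board, where it rests square against the rear rail, clear of the posts, at about 46 s on the clock.

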